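# Put the doming punches back in their rack in order of size

### The job

Put the four steel doming punches that stand about the bench back in the free holes of the wooden punch rack, standing upright on the bottom of the holes, heads up, so that the heads grow step by step along the row from the smallest punch already standing at one end of the rack to the largest at the other. Leave those two end punches in their holes, and do not push aside or knock over the doming block, the flux jar or the little copper dish.

Things in the scene. Friction and masses are not known exactly. Their poses are not given: they have to be found in the camera images.
- punch_a: Loose turned-steel doming punch standing upright, 74 mm tall: a round 20 mm shank with a flat foot, and a wider head of 26 mm diameter: a 12 mm high cylindrical belt (from 49 to 61 mm above the foot) topped by a hemispherical dome. The smallest of the four loose ones, about 0.2 kg. Stands somewhere on the bench at the start. Origin at the centre of the foot's underside, z up along the shank; round, so its yaw means nothing.
- punch_b: Loose turned-steel doming punch standing upright, 80 mm tall: a round 20 mm shank with a flat foot, and a wider head of 32 mm diameter: a 12 mm high cylindrical belt (from 52 to 64 mm above the foot) topped by a hemispherical dome. The second smallest of the four loose ones, about 0.26 kg. Stands somewhere on the bench at the start. Origin at the centre of the foot's underside, z up along the shank; round, so its yaw means nothing.
- punch_c: Loose turned-steel doming punch standing upright, 86 mm tall: a round 20 mm shank with a flat foot, and a wider head of 38 mm diameter: a 12 mm high cylindrical belt (from 55 to 67 mm above the foot) topped by a hemispherical dome. The second largest of the four loose ones, about 0.35 kg. Stands somewhere on the bench at the start. Origin at the centre of the foot's underside, z up along the shank; round, so its yaw means nothing.
- punch_d: Loose turned-steel doming punch standing upright, 92 mm tall: a round 20 mm shank with a flat foot, and a wider head of 44 mm diameter: a 12 mm high cylindrical belt (from 58 to 70 mm above the foot) topped by a hemispherical dome. The largest of the four loose ones, about 0.47 kg. Stands somewhere on the bench at the start. Origin at the centre of the foot's underside, z up along the shank; round, so its yaw means nothing.
- end_small: Loose turned-steel doming punch standing upright, 68 mm tall: a round 20 mm shank with a flat foot, and a wider head of 20 mm diameter: a 12 mm high cylindrical belt (from 46 to 58 mm above the foot) topped by a hemispherical dome. The smallest of all six. Already stands in the hole at one end of the rack (either end), its foot on the hole's floor, and stays there. Origin at the centre of the foot's underside, z up along the shank; round, so its yaw means nothing.
- end_large: Loose turned-steel doming punch standing upright, 98 mm tall: a round 20 mm shank with a flat foot, and a wider head of 50 mm diameter: a 12 mm high cylindrical belt (from 61 to 73 mm above the foot) topped by a hemispherical dome. The largest of all six. Already stands in the hole at one end of the rack (either end), its foot on the hole's floor, and stays there. Origin at the centre of the foot's underside, z up along the shank; round, so its yaw means nothing.
- rack: Fixed block of pale wood, 66 mm (its x) by 346 mm (its y) by 36 mm high, lying on the bench with brass end plates. Six equal round blind holes in one straight row along its y axis, at y = -140, -84, -28, +28, +84 and +140 mm and x = 0: each 32 mm wide, 22 mm deep, floor 14 mm above the bench. The two outermost holes hold the end punches, the four between are free. Origin at the centre of its underside, z up.
- block: Loose doming block, a dark steel cube of 55 mm edge with round dents, 1.25 kg, standing among the loose punches; leave it where it is. Origin at the centre of its underside.
- jar: Small amber glass flux jar with brass screw cap, 42 mm diameter, 55 mm high, standing among the loose punches; leave it where it is. Origin at the centre of its underside.
- dish: Small round copper dish, 46 mm diameter, 22 mm high, standing among the loose punches; leave it where it is. Origin at the centre of its underside.
Mind the look-alikes: they are no part of the job. Leave any purple look-alike of the end_large alone.

How it is judged:
At the end, for the whole second after the job is handed in: All six punches stand upright (within 0.12 rad) and at rest, one in each hole, feet on the hole floors (within 4 mm), within 11 mm of the hole centres, in order of head size from the smallest at one end to the largest at the other ((((y of end_small in the frame of rack between -0.151 and -0.129 m and x of end_small in the frame of rack between -0.011 and 0.011 m and z of end_small in the frame of rack below 0.018 m and angle between end_small's own z axis and vertical below 0.12 rad) and (y of punch_a in the frame of rack between -0.095 and -0.073 m and x of punch_a in the frame of rack between -0.011 and 0.011 m and z of punch_a in the frame of rack below 0.018 m and angle between punch_a's own z axis and vertical below 0.12 rad) and (y of punch_b in the frame of rack between -0.039 and -0.017 m and x of punch_b in the frame of rack between -0.011 and 0.011 m and z of punch_b in the frame of rack below 0.018 m and angle between punch_b's own z axis and vertical below 0.12 rad) and (y of punch_c in the frame of rack between 0.017 and 0.039 m and x of punch_c in the frame of rack between -0.011 and 0.011 m and z of punch_c in the frame of rack below 0.018 m and angle between punch_c's own z axis and vertical below 0.12 rad) and (y of punch_d in the frame of rack between 0.073 and 0.095 m and x of punch_d in the frame of rack between -0.011 and 0.011 m and z of punch_d in the frame of rack below 0.018 m and angle between punch_d's own z axis and vertical below 0.12 rad) and (y of end_large in the frame of rack between 0.129 and 0.151 m and x of end_large in the frame of rack between -0.011 and 0.011 m and z of end_large in the frame of rack below 0.018 m and angle between end_large's own z axis and vertical below 0.12 rad)) or ((y of end_small in the frame of rack between 0.129 and 0.151 m and x of end_small in the frame of rack between -0.011 and 0.011 m and z of end_small in the frame of rack below 0.018 m and angle between end_small's own z axis and vertical below 0.12 rad) and (y of punch_a in the frame of rack between 0.073 and 0.095 m and x of punch_a in the frame of rack between -0.011 and 0.011 m and z of punch_a in the frame of rack below 0.018 m and angle between punch_a's own z axis and vertical below 0.12 rad) and (y of punch_b in the frame of rack between 0.017 and 0.039 m and x of punch_b in the frame of rack between -0.011 and 0.011 m and z of punch_b in the frame of rack below 0.018 m and angle between punch_b's own z axis and vertical below 0.12 rad) and (y of punch_c in the frame of rack between -0.039 and -0.017 m and x of punch_c in the frame of rack between -0.011 and 0.011 m and z of punch_c in the frame of rack below 0.018 m and angle between punch_c's own z axis and vertical below 0.12 rad) and (y of punch_d in the frame of rack between -0.095 and -0.073 m and x of punch_d in the frame of rack between -0.011 and 0.011 m and z of punch_d in the frame of rack below 0.018 m and angle between punch_d's own z axis and vertical below 0.12 rad) and (y of end_large in the frame of rack between -0.151 and -0.129 m and x of end_large in the frame of rack between -0.011 and 0.011 m and z of end_large in the frame of rack below 0.018 m and angle between end_large's own z axis and vertical below 0.12 rad))) and linear speed of each of punch_a, punch_b, punch_c, punch_d, end_small, end_large below 0.02 m/s and angular speed of each of punch_a, punch_b, punch_c, punch_d, end_small, end_large below 0.3 rad/s); the robot touches nothing.
It fails at once if the doming block is shifted by more than 25 mm or knocked over (distance of block from where it was at the start of the episode above 0.025 m or angle between block's own z axis and vertical above 0.5 rad).
It fails at once if the flux jar is shifted by more than 25 mm or knocked over (distance of jar from where it was at the start of the episode above 0.025 m or angle between jar's own z axis and vertical above 0.5 rad).
It fails at once if the copper dish is shifted by more than 25 mm or knocked over (distance of dish from where it was at the start of the episode above 0.025 m or angle between dish's own z axis and vertical above 0.5 rad).
It fails at once if the smallest end punch is taken out of its hole or knocked over (distance of end_small from where it was at the start of the episode above 0.02 m or angle between end_small's own z axis and vertical above 0.4 rad).
It fails at once if the largest end punch is taken out of its hole or knocked over (distance of end_large from where it was at the start of the episode above 0.02 m or angle between end_large's own z axis and vertical above 0.4 rad).
It also fails if it takes over 93 s, if anything falls off the work surface, if the arm or the gripper's body presses on something with over 40 N, if the wrist force passes 120 N, or if a joint passes its speed limit or range.

### The arm

A 7-joint arm with a two-finger parallel gripper is mounted at the origin on the work surface. World frame = base frame: x ahead of the robot, y to its left, z up, the work surface at z = 0. Lengths are in m, angles in rad, forces in N, time in s.
With the tool pointing down it reaches from about 0.425 to 0.875 m from the base axis. Payload 4.7 kg.
Tool frame: the origin (TCP) lies midway between the tips of the shut fingers; the grasp point (between the pads) lies 19 mm behind it (ctrl.grip_point_offset is the distance from the TCP to the grasp point, in m); z points along the fingers, y is the line along which they close (so a half turn about z gives the same grasp; the last joint's range is limited). The gripper opens to 87 mm and grips with 3 to 60 N. Pads are 19 mm wide; open, the fingers measure 117 mm over their backs; the gripper's body (75 mm by 190 mm) begins 51 mm behind the grasp point.
Start: joints at [1.291, 0.321, -0.07, 1.45, 0.023, 1.371, -0.057], TCP at [0.188, -0.622, 0.223] pointing down, gripper open.
Joint ranges: [-2.86, 2.86], [-0.3, 2.09], [-1.38, 1.24], [0.06, 2.45], [-1.56, 4.7], [0.09, 2.05], [-2.69, 2.69]. Speed limits (rad/s): [2.57, 2.57, 3.14, 3.14, 3.14, 3.14, 3.14].

### API

Orientations are given as a rotation vector (axis times angle).
In Python, from bench import ctrl gives the robot as it stands.
- The arm moves only by the tool move_arm, never from a script. Its argument "increments" is text: rows parted by semicolons, each of 7 numbers parted by spaces: the shift along the world's x, y, z in mm, then the turn, a rotation vector about the world's x, y, z in degrees, then the closure in counts, from 0 (fully open) to 255 (shut). A call has exactly 8 rows; each row shifts and turns the commanded pose from where the row before left it; what a row does not reach is not made up. A row lasts 1/12 s, in which the tool goes at most 41.7 mm and 7.16 degrees, less where a joint would pass 70% of its speed; a pose out of reach is approached as far as the arm can. A call with a gripper value outside its range is refused whole. The fingers move at their own pace and stop on an object; "grip_force" is the grip in N (left out, the last holds). Time passes only in rows, so rows that do not move let the fingers close, or fill a call up. It gives the time, the measured TCP pose, the force, the opening and the grip force at its end, in the units of the state.
- ctrl.get_state(): the state, without advancing time (a new reading comes with each control period).
- ctrl.get_image(name): name is "side" or "top" or "wrist"; returns a dict with "frame" (420x560x3 uint8, red, green, blue), "depth" (420x560 float32, m along the optical axis (not along the pixel's ray), 0 where there is no reading), "fx", "fy", "cx", "cy" (pixels), "k1" (the pictures are not rectified: a ray, as slopes to the right and down, at radius r is drawn at 1 + k1 r^2 times it, then the intrinsics apply), "position" and "orientation" of the camera in the world. Camera axes: x right, y down, z forward; pixel columns grow to the right and rows downward; lengths in m; the calibration is good to about 2 mm. A picture is of the moment at which its call begins.
- ctrl.close_job(): hands the job in; it is judged then, once.
Trained networks look in a picture, given as the dict that the camera call returned (one of the last four; its "shot" number tells which), for a name from the list of things; names that differ only in an ending like _2 or _b are one class to them, and where a whole thing is asked for, a point or a joint stands for the part that bears it (a point fixed in the world has none). Each returns a list of dicts, best first, with "score" (0 to 1); they miss things now and then, are a little off and sometimes report something else, mostly with a low value. They report only what shows in the picture. A call takes as long as a camera call. They do not tell look-alikes from the thing itself.
- ctrl.find_in(target, picture): "centre" ([x, y, z] in m, in world coordinates, good to about 4 mm: the middle of the surface that is visible of it).
- ctrl.silhouettes(target, picture): "region" (420x560 bool, what is visible of it).
The state is a dict: "time": time; "joint_positions": joint angles; "qd": joint speeds; "joint_torque": joint torques, N m; "position": TCP position; "tool_rot": TCP orientation; "ft_force": force on the tool from outside, world axes, zero at the start; "torque": the same for the moment, N m; "grip_width": opening from 0.0 (shut) to 1.0 (fully open); "grip_force": force on a finger pad.
Only numpy, scipy, OpenCV 4.12 (cv2) and the standard library are available. Lean on these libraries where they do the work, as an engineer would, in place of code of your own. Each camera call takes 0.05 s, during which the arm holds its last target. There are 200 camera calls.

## Working session

There is one attempt and no reset: what is moved stays moved. The work goes in short steps, Python scripts to look and compute and a tool call to move; the robot and the scene stay as the last step left them, time stands still between calls to the robot, and variables do not carry over. Pictures are saved under pics/ and viewed, at most 14 in all, crops included, and the job is handed in when it is done.

Besides the shell and the picture viewer there is one more tool, called after "Emit:" as name(argument=value, ...) on one line, values as JSON. move_arm: Moves the arm, as the interface text tells. Its arguments: {"type":"object","properties":{"increments":{"type":"string"},"grip_force":{"type":"number"}},"required":["increments"]}

```bash
mkdir -p pics; cat > h.py <<'E'
import numpy as np, cv2
from scipy.spatial.transform import Rotation as R
from bench import ctrl
def rot(o):
    o=np.array(o,float)
    return o if o.shape==(3,3) else (R.from_rotvec(o).as_matrix() if o.size==3 else R.from_quat(o).as_matrix())
def cloud(p):
    "world xyz per pixel"
    h,w=p['depth'].shape
    u,v=np.meshgrid(np.arange(w),np.arange(h))
    K=np.array([[p['fx'],0,p['cx']],[0,p['fy'],p['cy']],[0,0,1]])
    pts=np.stack([u,v],-1).reshape(-1,1,2).astype(np.float64)
    s=cv2.undistortPoints(pts,K,np.array([p['k1'],0,0,0,0])).reshape(h,w,2)
    d=p['depth'][...,None]
    c=np.concatenate([s*d,d],-1)
    W=c@rot(p['orientation']).T+np.array(p['position'])
    W[p['depth']==0]=np.nan
    return W
def save(p,n): cv2.imwrite('pics/'+n,p['frame'][...,::-1])
E
python3 - <<'E'
from h import *
print(ctrl.get_state())
for n in ['top','side']:
    p=ctrl.get_image(n); save(p,n+'0.png'); print(n,p['position'],p['orientation'],p['fx'],p['k1'],p['shot'])
    for t in ['punch_a','punch_b','punch_c','punch_d','end_small','end_large','rack','block','jar','dish']:
        print(t,[(np.round(q['centre'],3).tolist(),round(q['score'],2)) for q in ctrl.find_in(t,p)])
E
```

```text
{'time': 0.0, 'joint_positions': array([ 1.29111658,  0.32183546, -0.07007756,  1.4516607 ,  0.02262771,
        1.37080306, -0.05691328]), 'qd': array([ 2.96481775e-05, -7.76786813e-04, -5.02902522e-04,  2.66197899e-04,
        5.45568285e-04, -1.10456367e-03, -5.40490137e-04]), 'joint_torque': array([-7.61250885e-04, -4.91287100e+01, -4.04512407e-01, -3.12527382e+01,
       -6.38915668e-02,  4.36248269e-02,  1.86473567e-04]), 'position': array([ 0.1880008 , -0.62164377,  0.22146056]), 'tool_rot': array([-3.10590133e+00, -4.59560217e-01,  6.37872563e-04]), 'ft_force': array([ 0.24761474, -0.10623286, -0.36524054]), 'torque': array([-0.02776859,  0.03362219, -0.04016605]), 'grip_force': 0.0, 'grip_width': 0.9986623816249}
top [ 0.46630978 -0.03244902  1.04431936] [-2.19548885  2.13241044 -0.14395229] 405.2385014978335 -0.0754531846164731 1
punch_a [([0.404, -0.338, 0.087], 0.79), ([0.425, 0.086, 0.074], 0.72), ([0.42, -0.111, 0.081], 0.5), ([0.414, 0.306, 0.06], 0.43)]
punch_b [([0.404, -0.338, 0.087], 0.79), ([0.425, 0.086, 0.074], 0.72), ([0.42, -0.111, 0.081], 0.5), ([0.414, 0.306
[... 741 characters left out ...]
([0.422, 0.097, 0.068], 0.58)]
punch_b [([0.406, -0.329, 0.071], 0.85), ([0.415, 0.319, 0.058], 0.64), ([0.422, 0.097, 0.068], 0.58)]
punch_c [([0.406, -0.329, 0.071], 0.85), ([0.415, 0.319, 0.058], 0.64), ([0.422, 0.097, 0.068], 0.58)]
punch_d [([0.406, -0.329, 0.071], 0.85), ([0.415, 0.319, 0.058], 0.64), ([0.422, 0.097, 0.068], 0.58)]
end_small [([0.621, 0.037, 0.057], 0.71)]
end_large [([0.775, -0.217, 0.081], 0.96), ([0.674, -0.236, 0.094], 0.72), ([0.531, -0.287, 0.08], 0.67), ([0.708, -0.373, 0.077], 0.62), ([0.621, 0.036, 0.056], 0.52)]
rack [([0.649, -0.075, 0.036], 0.65)]
block [([0.455, 0.017, 0.059], 0.72)]
jar [([0.385, 0.218, 0.055], 0.71)]
dish [([0.403, -0.222, 0.016], 0.59)]
```

View pics/top0.png

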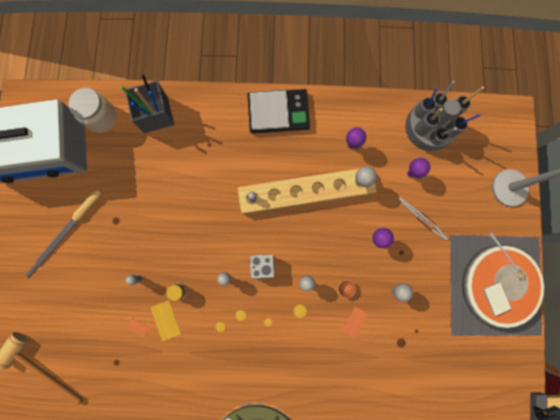

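View pics/side0.png

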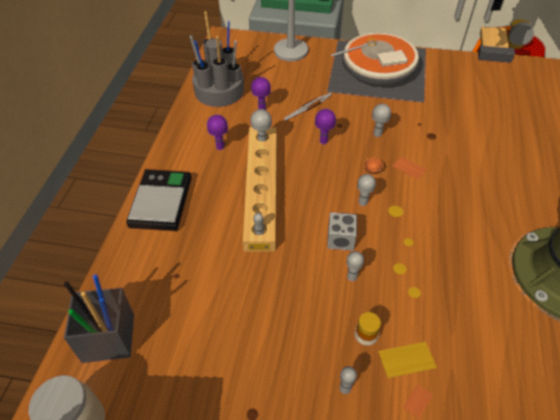

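Top picture: rack with the small end punch at (252,198) and the large one at (366,177). The loose steel punches are at (133,280), (223,279), (307,284) and (403,293), and look a, b, c, d in that order. The purple look-alikes at (356,137), (419,168) and (383,238) are left alone. Next I fit sizes and the rack pose and check a crop.

```bash
cat >> h.py <<'E'
from scipy.optimize import least_squares
def sph(P,c0):
    f=lambda q:np.linalg.norm(P-q[:3],axis=1)-q[3]
    s=least_squares(f,[*c0,.018],loss='soft_l1',f_scale=.001)
    return s.x,np.sqrt(np.median(s.fun**2))
E
python3 - <<'E'
from h import *
C={}
ims={n:ctrl.get_image(n) for n in ['top','side']}
for n,p in ims.items():
    W=C[n]=cloud(p)
near={'y.3':(.414,.312),'y.09':(.425,.09),'y-.11':(.42,-.105),'y-.33':(.405,-.335),'es':(.621,.036),'el':(.674,-.238)}
for k,c in near.items():
    Ps=[]
    for n in C:
        W=C[n].reshape(-1,3); m=(np.hypot(W[:,0]-c[0],W[:,1]-c[1])<.035)&(W[:,2]>.05)
        P=W[m]
        if len(P)<10: print(k,n,len(P)); continue
        zt=np.percentile(P[:,2],98); P=P[P[:,2]>zt-.025]
        s,e=sph(P,[*c,zt-.018]); print(k,n,len(P),'zmax',round(zt,4),'centre,r mm',np.round(s*1000,1),'e',round(e*1000,2))
for n in C:
    W=C[n].reshape(-1,3); m=(abs(W[:,2]-.036)<.006)&(abs(W[:,0]-.65)<.1)&(abs(W[:,1]+.1)<.22)
    for q in ctrl.silhouettes('rack',ims[n])[:1]:
        m&=q['region'].ravel()
    P=W[m]; r=cv2.minAreaRect((P[:,:2]*1000).astype(np.float32)); print('rack',n,len(P),r,np.median(P[:,2]))
    # holes: region inside rect lower than 30mm
    for q in ctrl.find_in('block',ims[n])[:1]+ctrl.find_in('jar',ims[n])[:1]+ctrl.find_in('dish',ims[n])[:1]: print(np.round(q['centre'],3))
cv2.imwrite('pics/crop.png',cv2.resize(ims['top']['frame'][160:320,110:430,::-1],(800,400),interpolation=cv2.INTER_CUBIC))
E
```

```text
y.3 top 99 zmax 0.0755 centre,r mm [413.9 311.6  61.4  12.6] e 0.71
y.3 side 247 zmax 0.0758 centre,r mm [412.3 312.5  61.3  13.5] e 0.76
y.09 top 143 zmax 0.0822 centre,r mm [423.3  85.8  65.2  15.3] e 0.68
y.09 side 236 zmax 0.0815 centre,r mm [422.6  88.   64.9  15.9] e 0.77
y-.11 top 196 zmax 0.0868 centre,r mm [ 418.7 -113.9   67.7   18.5] e 0.65
y-.11 side 242 zmax 0.0872 centre,r mm [ 418.1 -111.2   68.1   18.6] e 0.89
y-.33 top 255 zmax 0.0931 centre,r mm [ 402.8 -344.6   71.9   20.6] e 0.8
y-.33 side 234 zmax 0.094 centre,r mm [ 402.7 -343.5   72.7   21.2] e 0.98
es top 59 zmax 0.0834 centre,r mm [627.2  25.5  70.5  11.2] e 0.63
es side 103 zmax 0.084 centre,r mm [625.7  26.6  69.9  12.5] e 1.08
el top 324 zmax 0.113 centre,r mm [ 679.9 -248.6   87.5   24.8] e 0.81
el side 295 zmax 0.1134 centre,r mm [ 677.8 -247.2   89.2   23.9] e 0.94
rack top 2614 ((651.92724609375, -111.19967651367188), (67.08638000488281, 344.5376892089844), 10.688691139221191) 0.036088218771988756
[ 0.455 -0.002  0.058]
[0.386 0.198 0.052]
[ 0.408 -0.212  0.008]
rack side 2633 ((649.820068359375, -106.70219421386719), (65.81444549560547, 346.87322998046875), 10.750284194946289) 0.03686079617060001
[0.452 0.02  0.057]
[0.384 0.223 0.055]
[ 0.404 -0.219  0.016]
```

View pics/crop.png

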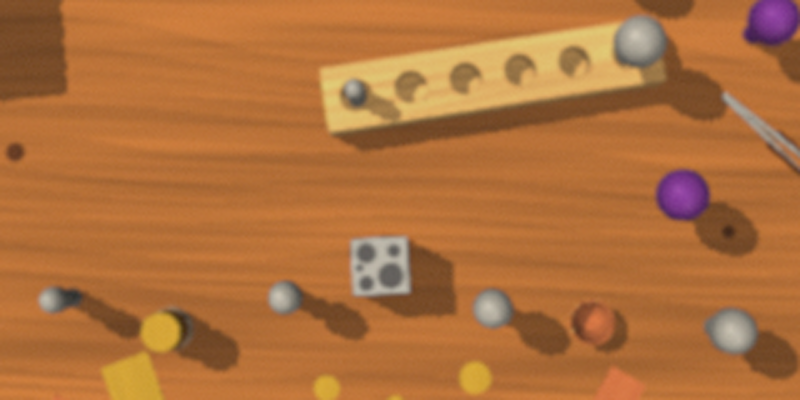

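Heads fit r≈13, 15.6, 18.5 and 21, so a–d are confirmed in that order. The rack centre is ≈(651,-109) mm, with the row along (-.186,.983). I start with punch_d.

Emit:
move_arm(increments="18 23 0 0 0 7 0;18 23 0 0 0 7 0;18 23 0 0 0 7 0;18 23 0 0 0 7 0;18 23 0 0 0 7 0;18 23 0 0 0 7 0;18 23 0 0 0 7 0;18 23 0 0 0 7 0", grip_force=30)

```text
time: 2.27
position: [0.3329, -0.437, 0.2228]
tool_rot: [2.522, 1.872, -0.0]
ft_force: [0.1, 0.1, -0.8]
grip_width: 0.998
grip_force: 0.0
```

Emit:
move_arm(increments="18 23 0 0 0 7 0;18 23 0 0 0 7 0;18 23 0 0 0 7 0;17 23 0 0 0 7 0;0 2 -15 0 0 0 0;0 0 -15 0 0 0 0;0 0 -15 0 0 0 0;0 0 0 0 0 0 0")

```text
time: 2.93
position: [0.4018, -0.3428, 0.1748]
tool_rot: [-1.998, -2.418, -0.0]
ft_force: [-1.2, 0.7, -0.1]
grip_width: 1.001
grip_force: 0.0
```

```bash
python3 - <<'E'
from h import *
s=ctrl.get_state(); print(s['position'],s['tool_rot'],s['joint_positions'])
print('tool y',rot(s['tool_rot'])[:,1])
p=ctrl.get_image('wrist'); save(p,'w1.png'); W=cloud(p).reshape(-1,3)
P=W[(np.hypot(W[:,0]-.403,W[:,1]+.344)<.035)&(W[:,2]>.065)]
print(len(P),sph(P,[.403,-.344,.07]))
E
```

```text
[ 0.40176551 -0.34280911  0.17484246] [-1.99810316e+00 -2.41810778e+00 -3.45899993e-04] [ 1.05485859  0.11927338 -0.42596322  1.80007063  0.05151366  1.23798254
  0.80413638]
tool y [ 0.98206709  0.18850997 -0.00286785]
18492 (array([-453.36601063, 2473.9502744 , -214.71895242, 2524.70416694]), np.float64(0.0007094102804175138))
```

View pics/w1.png

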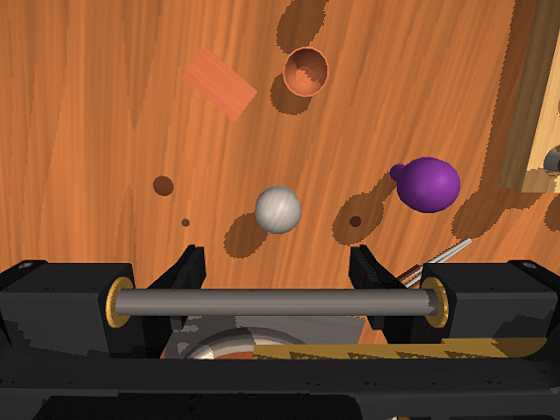

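```bash
cat >> h.py <<'E'
def head(r,zc,c,n='wrist'):
    "fit xy of a punch head of known radius r, dome centre height zc (m)"
    p=ctrl.get_image(n); W=cloud(p).reshape(-1,3)
    P=W[(np.hypot(W[:,0]-c[0],W[:,1]-c[1])<r+.012)&(W[:,2]>zc)&(W[:,2]<zc+r+.006)]
    f=lambda q:np.linalg.norm(P-q,axis=1)-r
    s=least_squares(f,[*c,zc],loss='soft_l1',f_scale=.001)
    print(n,len(P),np.round(s.x*1000,1),'res',round(float(np.median(abs(s.fun)))*1000,2)); return p
E
python3 - <<'E'
from h import *
head(.022,.07,(.403,-.344))
E
```

```text
wrist 1659 [ 402.4 -342.9   70.9] res 0.32
```

Punch_d is centred at (278,210), between the open fingers. Going straight down and gripping the belt.

Emit:
move_arm(increments="0 0 -30 0 0 0 0;0 0 -30 0 0 0 0;0 0 -30 0 0 0 0;0 0 -25 0 0 0 0;0 0 -13 0 0 0 0;0 0 0 0 0 0 0;0 0 0 0 0 0 255;0 0 0 0 0 0 255")

```text
time: 3.7
position: [0.4044, -0.3453, 0.0515]
tool_rot: [2.0, 2.419, -0.0]
ft_force: [-0.3, -0.3, 0.3]
grip_width: 0.915
grip_force: 0.0
```

Emit:
move_arm(increments="0 0 0 0 0 0 255;0 0 0 0 0 0 255;0 0 0 0 0 0 255;0 0 0 0 0 0 255;0 0 0 0 0 0 255;0 0 10 0 0 0 255;0 0 30 0 0 0 255;0 0 30 0 0 0 255")

```text
time: 4.37
position: [0.4012, -0.3424, 0.1184]
tool_rot: [-1.998, -2.417, -0.001]
ft_force: [0.4, -1.1, -5.1]
grip_width: 0.494
grip_force: 30.0
```

Emit:
move_arm(increments="0 0 30 0 0 0 255;5 3 25 0 0 0 255;20 11 0 0 0 0 255;30 17 0 0 0 0 255;30 17 0 0 0 0 255;30 17 0 0 0 0 255;30 17 0 0 0 0 255;30 17 0 0 0 0 255")

```text
time: 5.03
position: [0.5784, -0.2441, 0.1738]
tool_rot: [-2.001, -2.419, 0.001]
ft_force: [0.1, -0.1, -4.2]
grip_width: 0.495
grip_force: 30.0
```

Emit:
move_arm(increments="30 17 0 0 0 0 255;30 17 0 0 0 0 255;20 12 0 0 0 0 255;10 7 0 0 0 0 255;0 0 0 0 0 0 255;0 0 0 0 0 0 255;0 0 0 0 0 0 255;0 0 0 0 0 0 255")

```text
time: 5.7
position: [0.6666, -0.1946, 0.1745]
tool_rot: [-2.005, -2.418, 0.003]
ft_force: [-0.1, 0.2, -5.1]
grip_width: 0.498
grip_force: 30.0
```

```bash
cat > rk.py <<'E'
from h import *
def rack(n='wrist',png=None):
    p=ctrl.get_image(n)
    if png: save(p,png)
    W=cloud(p); X=W.reshape(-1,3)
    t=np.radians(10.7); ex=np.array([np.cos(t),np.sin(t)]); ey=np.array([-ex[1],ex[0]])
    L=np.stack([(X[:,:2]-[.651,-.109])@ex,(X[:,:2]-[.651,-.109])@ey,X[:,2]],1)*1000
    top=(abs(L[:,2]-36)<3)&(abs(L[:,0])<45)&(abs(L[:,1])<190)
    T=L[top]
    print(n,'rack x edges',np.percentile(T[:,0],[1,99]).round(1),'y',np.percentile(T[:,1],[.5,99.5]).round(1))
    # slanted? edge by y bins
    for y in [-112,-56,0,56,112]:
        b=T[abs(T[:,1]-y)<8]
        if len(b)>30: print(y,'x edges',np.percentile(b[:,0],[2,98]).round(1),len(b))
    for y in [-84,-28,28,84]:
        # rim: circle best separating top points
        b=T[np.hypot(T[:,0],T[:,1]-y)<24][:,:2]
        if len(b)<60: continue
        g=[(np.sum(np.hypot(b[:,0]-dx,b[:,1]-y-dy)<15.5),dx,dy) for dx in range(-8,9) for dy in range(-8,9)]
        m=min(g)[0]; k=np.array([q[1:] for q in g if q[0]<=m+max(2,.01*len(b))]); print('hole',y,'off',k.mean(0).round(1),'inside',m,len(b))
    return p
E
python3 - <<'E'
from rk import *
s=ctrl.get_state(); print(s['position'],rot(s['tool_rot']),s['joint_positions'])
rack('wrist','w2.png'); rack('top'); rack('side')
E
```

```text
[ 0.66662662 -0.1946247   0.17446065] [[-0.18512956  0.98271301 -0.00148017]
 [ 0.98271325  0.18512717 -0.00161351]
 [-0.0013116  -0.00175329 -0.9999976 ]] [ 0.62149843  0.49222018 -0.53321842  1.37338248  0.25095981  1.34393762
  0.27013744]
wrist rack x edges [-32.2  32.8] y [-127.2   93.5]
-112 x edges [-31.7  32.1] 616
-56 x edges [-31.6  31.5] 1027
0 x edges [-31.7  31.7] 1166
56 x edges [-30.8  32. ] 1375
hole -84 off [0.  0.5] inside 3 905
hole -28 off [0.  0.5] inside 3 1076
hole 28 off [0. 0.] inside 3 1280
hole 84 off [0.3 0.7] inside 5 980
top rack x edges [-32.6  33. ] y [-97.5 169. ]
-56 x edges [-31.7  31.7] 142
0 x edges [-31.5  32.1] 147
56 x edges [-31.7  31.4] 141
112 x edges [-31.8  31.6] 149
hole -84 off [-0.5 -5.7] inside 0 110
hole -28 off [-0.2 -3.2] inside 0 142
hole 28 off [ 0.7 -3.3] inside 0 141
hole 84 off [-0.5 -2.5] inside 0 138
side rack x edges [-33.1  31.7] y [-166.3  173.6]
-112 x edges [-32.2  29.9] 100
-56 x edges [-32.6  30.2] 113
0 x edges [-33.1  30.8] 139
56 x edges [-33.5  30.5] 143
112 x edges [-31.9  31.7] 115
hole -84 off [-0.7  1.5] inside 5 121
hole -28 off [-0.8  1.6] inside 4 136
hole 28 off [-0.5  1.5] inside 2 141
hole 84 off [-0.6  1.8] inside 2 134
```

View pics/w2.png

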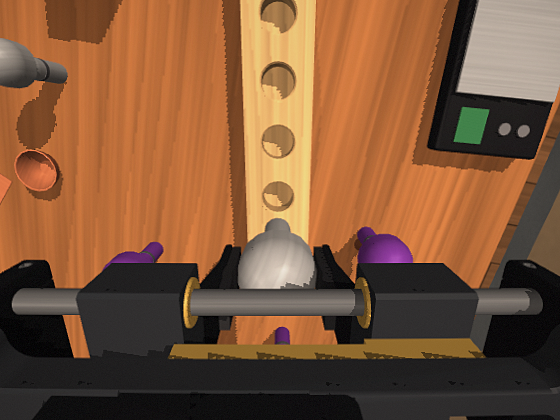

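The wrist camera confirms the rack pose within 0.5 mm. The held punch, at (278,260), hangs straight. Lowering it into hole −84.

Emit:
move_arm(increments="0 3 -20 0 0 0 255;0 0 -25 0 0 0 255;0 0 -25 0 0 0 255;0 0 -15 0 0 0 255;0 0 -7 0 0 0 255;0 0 -5 0 0 0 255;0 0 -3 0 0 0 255;0 0 0 0 0 0 255")

```text
time: 6.52
position: [0.6688, -0.1894, 0.0753]
tool_rot: [2.001, 2.42, 0.001]
ft_force: [0.4, 0.2, -5.4]
grip_width: 0.493
grip_force: 30.0
```

Emit:
move_arm(increments="0 0 -2 0 0 0 255;0 0 -2 0 0 0 255;0 0 -2 0 0 0 255;0 0 -2 0 0 0 255;0 0 -2 0 0 0 255;0 0 -1 0 0 0 255;0 0 0 0 0 0 255;0 0 0 0 0 0 255")

```text
time: 7.18
position: [0.6692, -0.1899, 0.0689]
tool_rot: [2.0, 2.418, -0.001]
ft_force: [-6.5, 0.6, 15.9]
grip_width: 0.493
grip_force: 30.0
```

```bash
python3 - <<'E'
from h import *
s=ctrl.get_state(); print(s['position'],s['ft_force'],s['torque'])
p=head(.022,.085,(.6666,-.1916)); save(p,'w3.png')
head(.022,.085,(.6666,-.1916),'side')
E
```

```text
[ 0.66924627 -0.18994365  0.0689301 ] [-6.53892932  0.61869156 15.89332405] [ 0.09625317  1.86273682 -0.01226523]
wrist 5015 [ 669.5 -190.8   86.3] res 0.79
side 336 [ 668.4 -190.1   85.7] res 1.5
```

View pics/w3.png

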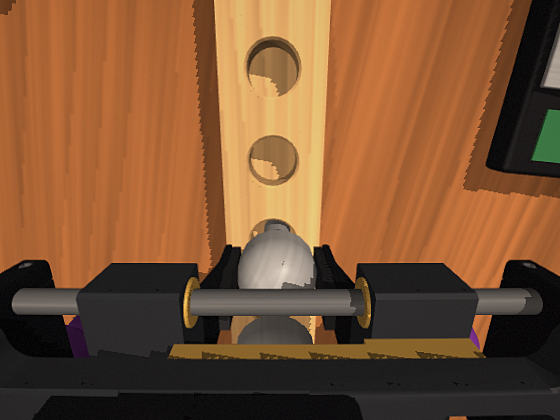

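The punch stands on the hole floor (dome centre ≈85 mm, so foot ≈15 mm). Easing the pressure, then opening and rising.

Emit:
move_arm(increments="-1 0 3 0 0 0 255;0 0 2 0 0 0 255;0 0 0 0 0 0 0;0 0 0 0 0 0 0;0 0 0 0 0 0 0;0 0 0 0 0 0 0;0 0 10 0 0 0 0;0 0 30 0 0 0 0")

```text
time: 7.95
position: [0.664, -0.1887, 0.1044]
tool_rot: [-1.996, -2.415, 0.005]
ft_force: [0.0, -0.3, -1.2]
grip_width: 0.866
grip_force: 0.0
```

Emit:
move_arm(increments="0 0 40 0 0 0 0;0 0 40 0 0 0 0;-30 10 0 0 0 0 0;-38 13 0 0 0 0 0;-38 13 0 0 0 0 0;-38 13 0 0 0 0 0;-38 13 0 0 0 0 0;-38 13 0 0 0 0 0")

```text
time: 8.62
position: [0.4457, -0.1133, 0.189]
tool_rot: [2.001, 2.421, 0.0]
ft_force: [-0.3, -0.3, 0.3]
grip_width: 0.999
grip_force: 0.0
```

```bash
python3 - <<'E'
from h import *
print(ctrl.get_state()['position'])
head(.022,.084,(.668,-.1916),'side')
head(.022,.084,(.668,-.1916),'top')
E
```

```text
[ 0.44573624 -0.11334606  0.18903346]
side 281 [ 667.3 -190.7   85.5] res 1.33
top 240 [ 668.9 -191.7   83.5] res 0.96
```

Punch_d is in place. Next is c.

Emit:
move_arm(increments="-20 0 -20 0 0 0 0;-7 0 -20 0 0 0 0;0 0 0 0 0 0 0;0 0 0 0 0 0 0;0 0 0 0 0 0 0;0 0 0 0 0 0 0;0 0 0 0 0 0 0;0 0 0 0 0 0 0")

```text
time: 9.38
position: [0.4212, -0.1142, 0.1493]
tool_rot: [2.001, 2.421, 0.001]
ft_force: [0.6, 0.5, -0.7]
grip_width: 0.998
grip_force: 0.0
```

```bash
python3 - <<'E'
from h import *
s=ctrl.get_state();print(s['position'],s['joint_positions'])
head(.019,.067,(.4185,-.113))
E
```

```text
[ 0.42119027 -0.11418927  0.14928377] [ 0.81446405 -0.07365263 -0.58089682  2.02994509 -0.04412325  1.17233765
  0.4413586 ]
wrist 1478 [ 418.4 -111.1   67.9] res 0.32
```

Emit:
move_arm(increments="-3 3 -25 0 0 0 0;0 0 -30 0 0 0 0;0 0 -30 0 0 0 0;0 0 -15 0 0 0 0;0 0 -8 0 0 0 0;0 0 0 0 0 0 0;0 0 0 0 0 0 0;0 0 0 0 0 0 0")

```text
time: 10.1
position: [0.4185, -0.1115, 0.0419]
tool_rot: [2.0, 2.419, 0.001]
ft_force: [0.1, -0.2, -0.2]
grip_width: 0.998
grip_force: 0.0
```

Emit:
move_arm(increments="0 0 0 0 0 0 255;0 0 0 0 0 0 255;0 0 0 0 0 0 255;0 0 0 0 0 0 255;0 0 0 0 0 0 255;0 0 0 0 0 0 255;0 0 0 0 0 0 255;0 0 0 0 0 0 255")

```text
time: 10.77
position: [0.4172, -0.1112, 0.0406]
tool_rot: [2.002, 2.421, 0.0]
ft_force: [0.6, -0.5, -0.1]
grip_width: 0.478
grip_force: 0.0
```

Emit:
move_arm(increments="0 0 0 0 0 0 255;0 0 0 0 0 0 255;0 0 15 0 0 0 255;0 0 30 0 0 0 255;0 0 35 0 0 0 255;0 0 30 0 0 0 255;20 -2 0 0 0 0 255;30 -3 0 0 0 0 255")

```text
time: 11.43
position: [0.4667, -0.1172, 0.1524]
tool_rot: [2.002, 2.417, -0.004]
ft_force: [0.4, 0.3, -4.5]
grip_width: 0.418
grip_force: 30.0
```

Emit:
move_arm(increments="35 -4 0 0 0 0 255;35 -4 0 0 0 0 255;35 -4 0 0 0 0 255;35 -4 0 0 0 0 255;30 -3 0 0 0 0 255;19 -2 0 0 0 0 255;0 0 0 0 0 0 255;0 0 0 0 0 0 255")

```text
time: 12.1
position: [0.6557, -0.1367, 0.1484]
tool_rot: [-1.999, -2.419, 0.001]
ft_force: [-0.2, -0.5, -4.2]
grip_width: 0.422
grip_force: 30.0
```

Emit:
move_arm(increments="0 0 0 0 0 0 255;0 0 -20 0 0 0 255;0 0 -20 0 0 0 255;0 0 0 0 0 0 255;0 0 0 0 0 0 255;0 0 0 0 0 0 255;0 0 0 0 0 0 255;0 0 0 0 0 0 255")

```text
time: 12.77
position: [0.6569, -0.1373, 0.1123]
tool_rot: [2.0, 2.419, 0.002]
ft_force: [0.5, 0.1, -3.1]
grip_width: 0.42
grip_force: 30.0
```

Emit:
move_arm(increments="0 1 -20 0 0 0 255;0 0 -15 0 0 0 255;0 0 -10 0 0 0 255;0 0 -5 0 0 0 255;0 0 -2 0 0 0 255;0 0 -2 0 0 0 255;0 0 -1 0 0 0 255;0 0 0 0 0 0 255")

```text
time: 13.43
position: [0.6566, -0.1362, 0.056]
tool_rot: [2.001, 2.421, 0.001]
ft_force: [-0.5, -0.5, -3.7]
grip_width: 0.421
grip_force: 30.0
```

```bash
python3 - <<'E'
from h import *
print(ctrl.get_state()['position'],ctrl.get_state()['ft_force'])
head(.019,.082,(.6565,-.1365))
E
```

```text
[ 0.65660565 -0.13616191  0.05600709] [-0.48788526 -0.48059245 -3.74480143]
wrist 3931 [ 656.9 -136.7   84.5] res 1.01
```

Emit:
move_arm(increments="0 0 -1 0 0 0 255;0 0 -1 0 0 0 255;0 0 -1 0 0 0 255;0 0 0 0 0 0 255;0 0 0 0 0 0 255;0 0 0 0 0 0 255;0 0 0 0 0 0 255;0 0 0 0 0 0 255")

```text
time: 14.15
position: [0.6571, -0.1365, 0.0546]
tool_rot: [2.001, 2.419, 0.001]
ft_force: [-2.0, 0.1, 5.6]
grip_width: 0.42
grip_force: 30.0
```

Emit:
move_arm(increments="0 0 1 0 0 0 255;0 0 0 0 0 0 0;0 0 0 0 0 0 0;0 0 0 0 0 0 0;0 0 0 0 0 0 0;0 0 0 0 0 0 0;0 0 15 0 0 0 0;0 0 35 0 0 0 0")

```text
time: 14.82
position: [0.6525, -0.1359, 0.0995]
tool_rot: [-1.996, -2.415, 0.007]
ft_force: [-0.1, -0.2, 0.9]
grip_width: 0.864
grip_force: 0.0
```

Emit:
move_arm(increments="0 0 40 0 0 0 0;-20 20 0 0 0 0 0;-29 28 0 0 0 0 0;-29 28 0 0 0 0 0;-29 28 0 0 0 0 0;-29 28 0 0 0 0 0;-29 28 0 0 0 0 0;-29 28 0 0 0 0 0")

```text
time: 15.48
position: [0.461, 0.0533, 0.1444]
tool_rot: [2.001, 2.421, 0.0]
ft_force: [-0.1, 0.9, 0.8]
grip_width: 0.999
grip_force: 0.0
```

Emit:
move_arm(increments="-29 27 0 0 0 0 0;-12 8 0 0 0 0 0;0 0 0 0 0 0 0;0 0 0 0 0 0 0;0 0 0 0 0 0 0;0 0 0 0 0 0 0;0 0 0 0 0 0 0;0 0 0 0 0 0 0")

```text
time: 16.15
position: [0.4217, 0.0864, 0.1435]
tool_rot: [-2.003, -2.419, -0.001]
ft_force: [0.8, 0.5, 0.0]
grip_width: 0.994
grip_force: 0.0
```

```bash
python3 - <<'E'
from h import *
s=ctrl.get_state();print(s['position'],s['joint_positions'])
head(.016,.064,(.423,.087))
head(.019,.081,(.6565,-.1365),'side')
head(.019,.081,(.6565,-.1365),'top')
E
```

```text
[0.42169182 0.08635916 0.14350516] [ 5.74953868e-01 -8.82693237e-02 -7.90745516e-01  2.04258488e+00
 -6.94456518e-02  1.16231751e+00  1.62017963e-03]
wrist 1056 [423.   88.5  64.9] res 0.32
side 205 [ 657.  -136.6   81.6] res 0.99
top 185 [ 658.7 -139.5   81. ] res 0.79
```

Emit:
move_arm(increments="1 2 -25 0 0 0 0;0 0 -30 0 0 0 0;0 0 -30 0 0 0 0;0 0 -14 0 0 0 0;0 0 -6 0 0 0 0;0 0 0 0 0 0 0;0 0 0 0 0 0 255;0 0 0 0 0 0 255")

```text
time: 16.97
position: [0.4234, 0.089, 0.0398]
tool_rot: [2.001, 2.42, 0.002]
ft_force: [-0.1, -0.8, -0.2]
grip_width: 0.92
grip_force: 0.0
```

Emit:
move_arm(increments="0 0 0 0 0 0 255;0 0 0 0 0 0 255;0 0 0 0 0 0 255;0 0 0 0 0 0 255;0 0 0 0 0 0 255;0 0 0 0 0 0 255;0 0 0 0 0 0 255;0 0 0 0 0 0 255")

```text
time: 17.63
position: [0.4223, 0.0888, 0.0386]
tool_rot: [2.002, 2.421, 0.0]
ft_force: [-0.6, 0.1, 0.1]
grip_width: 0.355
grip_force: 30.0
```

Emit:
move_arm(increments="0 0 15 0 0 0 255;0 0 30 0 0 0 255;0 0 35 0 0 0 255;0 0 30 0 0 0 255;15 -11 0 0 0 0 255;28 -21 0 0 0 0 255;28 -21 0 0 0 0 255;28 -21 0 0 0 0 255")

```text
time: 18.3
position: [0.522, 0.0136, 0.1484]
tool_rot: [2.001, 2.421, -0.001]
ft_force: [-0.4, 0.2, -1.5]
grip_width: 0.352
grip_force: 30.0
```

Emit:
move_arm(increments="28 -21 0 0 0 0 255;28 -21 0 0 0 0 255;28 -22 0 0 0 0 255;26 -21 0 0 0 0 255;14 -11 0 0 0 0 255;0 0 -20 0 0 0 255;0 0 -20 0 0 0 255;0 0 0 0 0 0 255")

```text
time: 18.97
position: [0.6418, -0.0815, 0.103]
tool_rot: [-1.997, -2.414, 0.007]
ft_force: [-1.4, -0.7, -4.3]
grip_width: 0.35
grip_force: 30.0
```

Emit:
move_arm(increments="0 0 0 0 0 0 255;0 0 0 0 0 0 255;0 0 0 0 0 0 255;0 0 0 0 0 0 255;0 0 0 0 0 0 255;0 0 0 0 0 0 255;0 0 0 0 0 0 255;0 0 0 0 0 0 255")

```text
time: 19.63
position: [0.6453, -0.0812, 0.1088]
tool_rot: [2.001, 2.421, 0.0]
ft_force: [0.8, 0.4, -2.5]
grip_width: 0.357
grip_force: 30.0
```

Emit:
move_arm(increments="0 0 -20 0 0 0 255;0 0 -15 0 0 0 255;0 0 -10 0 0 0 255;0 0 -5 0 0 0 255;0 0 -3 0 0 0 255;0 0 -2 0 0 0 255;0 0 -2 0 0 0 255;0 0 0 0 0 0 255")

```text
time: 20.3
position: [0.6458, -0.0812, 0.0527]
tool_rot: [2.001, 2.42, 0.001]
ft_force: [-0.9, 0.9, 1.2]
grip_width: 0.353
grip_force: 30.0
```

Emit:
move_arm(increments="0 0 0 0 0 0 255;0 0 0 0 0 0 255;0 0 0 0 0 0 255;0 0 0 0 0 0 255;0 0 0 0 0 0 255;0 0 0 0 0 0 255;0 0 0 0 0 0 255;0 0 0 0 0 0 255")

```text
time: 20.97
position: [0.6458, -0.0812, 0.0526]
tool_rot: [2.001, 2.42, 0.001]
ft_force: [-1.5, 0.8, 5.6]
grip_width: 0.355
grip_force: 30.0
```

```bash
python3 - <<'E'
from h import *
head(.016,.078,(.646,-.0815))
E
```

```text
wrist 2688 [646.2 -81.8  80.4] res 1.13
```

Emit:
move_arm(increments="0 0 1 0 0 0 255;0 0 0 0 0 0 0;0 0 0 0 0 0 0;0 0 0 0 0 0 0;0 0 0 0 0 0 0;0 0 0 0 0 0 0;0 0 15 0 0 0 0;0 0 35 0 0 0 0")

```text
time: 21.68
position: [0.6416, -0.0812, 0.0988]
tool_rot: [-1.996, -2.415, 0.007]
ft_force: [-0.0, -0.8, -0.2]
grip_width: 0.801
grip_force: 0.0
```

Emit:
move_arm(increments="0 0 40 0 0 0 0;-17 30 0 0 0 0 0;-18 30 0 0 0 0 0;-18 30 0 0 0 0 0;-18 30 0 0 0 0 0;-18 30 0 0 0 0 0;-18 30 0 0 0 0 0;-18 30 0 0 0 0 0")

```text
time: 22.35
position: [0.5194, 0.1303, 0.1439]
tool_rot: [2.0, 2.42, 0.001]
ft_force: [0.4, 1.1, 0.4]
grip_width: 1.001
grip_force: 0.0
```

Emit:
move_arm(increments="-18 30 0 0 0 0 0;-18 30 0 0 0 0 0;-18 30 0 0 0 0 0;-18 30 0 0 0 0 0;-18 31 0 0 0 0 0;-18 31 0 0 0 0 0;0 0 0 0 0 0 0;0 0 0 0 0 0 0")

```text
time: 23.02
position: [0.4107, 0.3135, 0.1439]
tool_rot: [1.994, 2.427, 0.002]
ft_force: [0.1, -0.3, 0.4]
grip_width: 1.003
grip_force: 0.0
```

```bash
python3 - <<'E'
from h import *
head(.016,.078,(.646,-.0815),'side')
s=ctrl.get_state();print(s['position'],s['joint_positions'])
head(.013,.061,(.413,.312))
E
```

```text
side 144 [645.2 -81.7  78.8] res 0.93
[0.41203283 0.3115248  0.14349473] [ 0.1791177   0.1896634  -0.9544934   1.85529272  0.16850486  1.17995581
 -0.63987882]
wrist 681 [412.6 313.4  62. ] res 0.31
```

Emit:
move_arm(increments="0 2 -25 0 0 0 0;0 0 -30 0 0 0 0;0 0 -30 0 0 0 0;0 0 -15 0 0 0 0;0 0 -8 0 0 0 0;0 0 0 0 0 0 0;0 0 0 0 0 0 255;0 0 0 0 0 0 255")

```text
time: 23.78
position: [0.4135, 0.3131, 0.036]
tool_rot: [2.002, 2.419, 0.003]
ft_force: [0.4, -0.1, -0.1]
grip_width: 0.919
grip_force: 0.0
```

Emit:
move_arm(increments="0 0 0 0 0 0 255;0 0 0 0 0 0 255;0 0 0 0 0 0 255;0 0 0 0 0 0 255;0 0 0 0 0 0 255;0 0 0 0 0 0 255;0 0 0 0 0 0 255;0 0 0 0 0 0 255")

```text
time: 24.45
position: [0.4122, 0.3128, 0.0346]
tool_rot: [2.002, 2.421, -0.0]
ft_force: [-0.5, 0.1, 0.7]
grip_width: 0.324
grip_force: 0.0
```

Emit:
move_arm(increments="0 0 0 0 0 0 255;0 0 0 0 0 0 255;0 0 0 0 0 0 255;0 0 15 0 0 0 255;0 0 30 0 0 0 255;0 0 35 0 0 0 255;0 0 30 0 0 0 255;12 -19 0 0 0 0 255")

```text
time: 25.12
position: [0.424, 0.3008, 0.1506]
tool_rot: [1.992, 2.428, 0.016]
ft_force: [-0.1, 2.3, -2.7]
grip_width: 0.28
grip_force: 30.0
```

Emit:
move_arm(increments="19 -29 0 0 0 0 255;19 -29 0 0 0 0 255;19 -29 0 0 0 0 255;19 -29 0 0 0 0 255;19 -29 0 0 0 0 255;19 -29 0 0 0 0 255;19 -29 0 0 0 0 255;19 -29 0 0 0 0 255")

```text
time: 25.78
position: [0.5764, 0.0601, 0.144]
tool_rot: [-2.002, -2.421, 0.001]
ft_force: [0.2, 1.2, -1.6]
grip_width: 0.284
grip_force: 30.0
```

Emit:
move_arm(increments="19 -29 0 0 0 0 255;19 -29 0 0 0 0 255;14 -21 0 0 0 0 255;7 -10 0 0 0 0 255;0 0 -20 0 0 0 255;0 0 -20 0 0 0 255;0 0 0 0 0 0 255;0 0 0 0 0 0 255")

```text
time: 26.45
position: [0.6336, -0.026, 0.1033]
tool_rot: [-1.998, -2.42, 0.002]
ft_force: [-0.0, -0.3, -1.7]
grip_width: 0.285
grip_force: 30.0
```

Emit:
move_arm(increments="0 0 0 0 0 0 255;0 0 0 0 0 0 255;0 0 0 0 0 0 255;0 0 0 0 0 0 255;0 0 0 0 0 0 255;0 0 0 0 0 0 255;0 0 0 0 0 0 255;0 0 0 0 0 0 255")

```text
time: 27.12
position: [0.6352, -0.0273, 0.1047]
tool_rot: [2.002, 2.421, 0.0]
ft_force: [-0.7, -0.2, -1.5]
grip_width: 0.277
grip_force: 30.0
```

Emit:
move_arm(increments="0 1 -20 0 0 0 255;0 0 -15 0 0 0 255;0 0 -10 0 0 0 255;0 0 -5 0 0 0 255;0 0 -3 0 0 0 255;0 0 -2 0 0 0 255;0 0 -2 0 0 0 255;0 0 0 0 0 0 255")

```text
time: 27.78
position: [0.6359, -0.026, 0.0486]
tool_rot: [2.001, 2.42, 0.001]
ft_force: [0.7, 0.2, 0.7]
grip_width: 0.285
grip_force: 30.0
```

Emit:
move_arm(increments="0 0 0 0 0 0 255;0 0 0 0 0 0 255;0 0 0 0 0 0 255;0 0 0 0 0 0 255;0 0 0 0 0 0 255;0 0 0 0 0 0 255;0 0 0 0 0 0 255;0 0 0 0 0 0 255")

```text
time: 28.45
position: [0.6358, -0.0261, 0.0485]
tool_rot: [2.001, 2.42, 0.001]
ft_force: [-0.7, -0.1, 5.9]
grip_width: 0.281
grip_force: 30.0
```

```bash
python3 - <<'E'
from h import *
head(.013,.075,(.6355,-.0265))
E
```

```text
wrist 1999 [635.8 -25.6  77.5] res 1.56
```

Emit:
move_arm(increments="0 0 1 0 0 0 255;0 0 0 0 0 0 0;0 0 0 0 0 0 0;0 0 0 0 0 0 0;0 0 0 0 0 0 0;0 0 0 0 0 0 0;0 0 15 0 0 0 0;0 0 35 0 0 0 0")

```text
time: 29.17
position: [0.6315, -0.0265, 0.0949]
tool_rot: [-1.997, -2.416, 0.008]
ft_force: [0.8, -0.9, -0.4]
grip_width: 0.724
grip_force: 0.0
```

Emit:
move_arm(increments="0 0 40 0 0 0 0;0 0 40 0 0 0 0;-30 0 10 0 0 0 0;-30 0 0 0 0 0 0;-30 0 0 0 0 0 0;-30 0 0 0 0 0 0;-20 0 0 0 0 0 0;0 0 0 0 0 0 0")

```text
time: 29.83
position: [0.492, -0.0262, 0.1895]
tool_rot: [2.001, 2.42, -0.006]
ft_force: [-0.2, 0.5, 0.3]
grip_width: 1.001
grip_force: 0.0
```

```bash
python3 - <<'E'
from h import *
for r,z,c in [(.010,.072,(.625,.028)),(.013,.075,(.6355,-.0265)),(.016,.078,(.646,-.0815)),(.019,.081,(.656,-.1365)),(.022,.084,(.667,-.1916)),(.025,.087,(.677,-.2466))]:
    p=head(r,z,c,'side')
cv2.imwrite('pics/end.png',cv2.resize(p['frame'][60:400,200:480,::-1],None,fx=1.7,fy=1.7,interpolation=cv2.INTER_CUBIC))
E
```

```text
side 71 [625.1  28.7  72.6] res 0.72
side 106 [634.8 -25.9  76.4] res 0.83
side 148 [645.1 -82.   79. ] res 0.83
side 198 [ 657.2 -137.1   82.2] res 0.96
side 272 [ 667.1 -190.6   85.4] res 1.09
side 303 [ 677.9 -247.7   88. ] res 1.08
```

View pics/end.png

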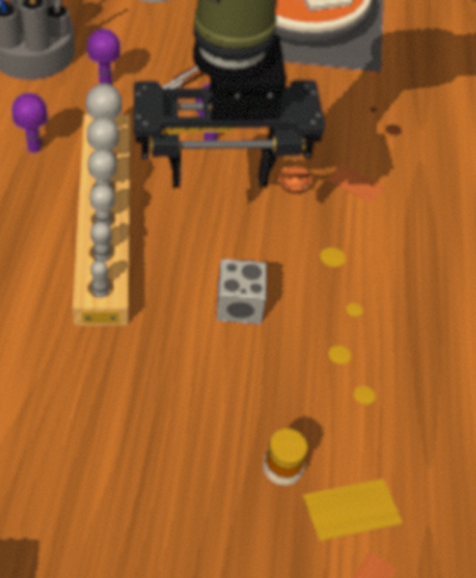

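All six punches stand in the rack from (100,275) to (104,100), graded by head size. The block, jar and dish have not moved and the arm is clear, so I hand in.

```bash
python3 -c "
from bench import ctrl
print(ctrl.close_job())"
```

```text
the job is handed in; nothing more can be done
None
```

The four loose punches stand in the rack in order a, b, c, d between the smallest and largest end punches; the job is handed in at about 30 s of the 93 s allowed, but the hand-in gave no verdict.

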